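# Seat the tapered stopper in its pot and rock it free

### The job

Close the white pot with the wider mouth with the dark wooden stopper: stand the stopper up on the worktop on its small end and let go of it, then take it again from above by its T-shaped grip, set it into the pot and press it firmly home. So that it will not be stuck next time, then rock it over by about five degrees with its small end still inside the pot, let it settle upright and fully home again, and let go. Do not tip or shove the pots, and leave the other things alone.

Things in the scene. Friction and masses are not known exactly. Their poses are not given: they have to be found in the camera images.
- stopper: dark wooden stopper with a flat T-shaped grip, 106 mm long, 0.22 kg. Origin at the centre of its small end, on which it can stand; z along the axis towards the grip. z 0-52 mm: cone, radius 20 mm (2 mm chamfer) growing to 29.5 mm; 52-70 mm: square collar; 70-106 mm: grip. Centre of mass near z = 40 mm. Starts lying on the worktop, x down, y level, axis rising 12 degrees towards the grip
- stopper_collar (a point): centre of the stopper's square collar, 61 mm along the axis from the small end (32 mm above the worktop as the stopper lies). The collar is 62 x 62 mm, 18 mm high, faces square to x and y; as the stopper lies, it can be grasped along y, from above or leaning. The worktop where it lies, left of both pots, is free to stand it up on; wall cupboards overhang further back
- stopper_grip (a point): on the stopper's axis, 91.5 mm from the small end, in the T-grip. The grip is 12 mm thick along the stopper's x. Its stem (70-85 mm) is 44 mm wide along y, its bar (85-106 mm) 84 mm, too wide to grasp that way. As the stopper lies, the grip lies level, so it cannot be taken across its thickness until the stopper stands
- pot_wide: loose white stoneware pot with the wider mouth, 88 mm across, 72 mm high, 1.8 kg. Origin at the centre of its underside, z up. Conical bore that matches the stopper: radius 28.5 mm at the rim, narrowing 0.19 mm per mm of depth. Fully home, the stopper's small end is about 25 mm above the pot's underside and its collar 5 mm clear of the rim, turned any way
- pot_wide_mouth (a point): centre of the wider mouth, level with the rim, 72 mm above the worktop. Raised 12 mm from home, the stopper has about 2 mm of play all round in the bore and can be rocked over. About 15 N straight down is a firm press; the pot then stays where it is
- pot_narrow: a second loose white pot, same outside (88 x 72 mm, 1.8 kg) with a narrower mouth, radius 21.5 mm: the stopper does not fit it. Origin at the centre of its underside. The two pots may have changed places
- spice_jar: spice jar with a green cap, 46 mm across, 106 mm high, a bystander. Origin at the centre of its underside
- storage_jar: glass storage jar with a brown lid, 70 mm across, 86 mm high, a bystander. Origin at the centre of its underside

How it is judged:
On the way, in this order (a step that is already met when the one before it is completed fails the run):
1. the stopper stands upright on its small end on the worktop, let go (angle between stopper's own z axis and vertical below 0.06 rad and height (world z) of stopper_collar above 0.05 m and height (world z) of stopper between -0.004 and 0.006 m and contact force between the fingers and stopper below 0.05 N), for 0.3 s.
2. the stopper is pressed firmly home in the pot with the wider mouth (z of stopper in the frame of pot_wide below 0.028 m and horizontal distance between stopper and pot_wide below 0.004 m and angle between the z axis of stopper and the z axis of pot_wide, either way round below 0.04 rad and contact force between stopper and pot_wide above 30 N), for 0.1 s.
3. the stopper is rocked over by more than 3 degrees with its small end still inside the pot (angle between the z axis of stopper and the z axis of pot_wide, either way round above 0.055 rad and z of stopper in the frame of pot_wide below 0.055 m and horizontal distance between stopper and pot_wide below 0.025 m), for 0.05 s.
At the end, for the whole second after the job is handed in: The stopper is home in the pot with the wider mouth: small end within 28 mm of the pot's underside, within 4 mm of its axis and 2.3 degrees of upright; pot standing level on the worktop; stopper at rest and let go (z of stopper in the frame of pot_wide below 0.028 m and horizontal distance between stopper and pot_wide below 0.004 m and angle between the z axis of stopper and the z axis of pot_wide, either way round below 0.04 rad and angle between pot_wide's own z axis and vertical below 0.03 rad and height (world z) of pot_wide below 0.005 m and linear speed of stopper below 0.02 m/s and angular speed of stopper below 0.1 rad/s and contact force between the fingers and stopper below 0.05 N); the robot touches nothing.
It fails at once if a pot is tipped by more than 10 degrees or shoved more than 4 cm (angle between any of pot_wide, pot_narrow's own z axis and vertical above 0.175 rad or distance of any of pot_wide, pot_narrow from where it was at the start of the episode above 0.04 m).
It fails at once if the spice jar or the storage jar is moved more than 3 cm (distance of any of spice_jar, storage_jar from where it was at the start of the episode above 0.03 m).
It also fails if it takes over 64 s, if anything falls off the work surface, if the arm or the gripper's body presses on something with over 40 N, if the wrist force passes 120 N, or if a joint passes its speed limit or range.

### The arm

A 7-joint arm with a two-finger parallel gripper is mounted at the origin on a cart in front of the work surface, level with it; the furniture and walls round the work are solid. World frame = base frame: x ahead of the robot, y to its left, z up, the work surface at z = 0. Lengths are in m, angles in rad, forces in N, time in s.
With the tool pointing down it reaches from about 0.4 to 0.875 m from the base axis. Payload 19.3 kg.
Tool frame: the origin (TCP) lies midway between the tips of the shut fingers; the grasp point (between the pads) lies bot.pinch_z behind it (bot.pinch_z is the distance from the TCP to the grasp point, in m); z points along the fingers, y is the line along which they close (so a half turn about z gives the same grasp; the last joint's range is limited). The gripper opens to 85 mm and grips with 20 to 120 N. Pads are 22 mm wide; open, the fingers measure 114 mm over their backs; the gripper's body (76 mm by 85 mm) begins 54 mm behind the grasp point. The pads swing forward as they close: fully open they stand 13 mm farther back than shut.
Start: joints at [-1.322, 0.521, -0.036, 1.599, 0.021, 1.021, -0.113], TCP at [0.196, 0.593, 0.21] pointing down, gripper open.
Joint ranges: [-2.91, 2.91], [-0.3, 2.13], [-1.5, 1.42], [0.17, 2.43], [-1.26, 4.41], [0.16, 1.93], [-2.52, 2.52]. Speed limits (rad/s): [1.89, 1.89, 2.39, 2.39, 3.01, 3.01, 3.01].

### API

Orientations are given as [roll, pitch, yaw] about the fixed x, y, z axes, in that order (R = Rz(yaw) Ry(pitch) Rx(roll)).
In Python, from workcell import readout, grab_frame, camera_info, workorder, bot gives the robot as it stands. The module is installed in compiled form; this text tells all that it offers.
- The arm moves only by the tool drive_tool, never from a script. Its argument "targets" is a list of rows, each an object of numbers: "dx", "dy", "dz": the shift along the tool's x, y, z as a fraction of full scale; "yaw": the turn about the tool's z as a fraction of full scale; "fingers": the closure, from 0 (fully open) to 1 (shut). In form: [{"dx": .., "dy": .., "dz": .., "yaw": .., "fingers": ..}, ...]. A call has 1 to 20 rows; each row shifts and turns the commanded pose from where the row before left it, along the tool's axes as they then stand; what a row does not reach is not made up. Full scale, the value 1, is 0.1 m for a shift and 90 degrees for a turn. A row lasts 1/10 s, in which the tool goes at most 50 mm and 8.59 degrees, less where a joint would pass 70% of its speed; a pose out of reach is approached as far as the arm can. A call with a number of a shift or a turn outside -1 to 1 is refused whole. A call with a gripper value outside its range is refused whole. The fingers move at their own pace and stop on an object; "squeeze" is the grip in N (left out, the last holds). Time passes only in rows, so rows that do not move let the fingers close. It gives the time, the measured TCP pose, the force, the opening and the grip force at its end, in the units of the state.
- readout.observe(): the state, without advancing time (a new reading comes with each control period).
- grab_frame(name): name is "side" or "top"; returns the picture (480x640x3 uint8, blue, green, red); there is no depth.
- camera_info(name): a dict with "fx", "fy", "cx", "cy" (pixels), "T" (4x4, takes a point from camera to world coordinates). Camera axes: x right, y up, looking along -z (the intrinsics and any distortion apply to the point x, -y, -z); pixel columns grow to the right and rows downward; lengths in m; the calibration is good to about 2 mm. A picture is of the moment at which its call begins. camera_info takes no time and is no camera call.
- workorder.job_done(): hands the job in; it is judged then, once.
The state is a dict: "clock": time; "qpos": joint angles; "qd": joint speeds; "joint_efforts": joint torques, N m; "position": TCP position; "tool_rot": TCP orientation; "force": force on the tool from outside, world axes, zero at the start; "moment": the same for the moment, N m; "grip_width": finger opening in m; "finger_force": force on a finger pad.
Only numpy, scipy, OpenCV 4.12 (cv2) and the standard library are available. Lean on these libraries where they do the work, as an engineer would, in place of code of your own. Each camera call takes 0.05 s, during which the arm holds its last target. There are 200 camera calls.

## Working session

There is one attempt and no reset: what is moved stays moved. The work goes in short steps, Python scripts to look and compute and a tool call to move; the robot and the scene stay as the last step left them, time stands still between calls to the robot, and variables do not carry over. Pictures are saved under pics/ and viewed, at most 10 in all, crops included, and the job is handed in when it is done.

Besides the shell and the picture viewer there is one more tool, called after "Call:" as name(argument=value, ...), one argument or row to a line, values as JSON. drive_tool: Moves the arm, as the interface text tells. Shift numbers are shares of 0.1 m and turn numbers shares of 90 degrees, none past 1 either way. Its arguments: {"type":"object","properties":{"targets":{"type":"array","items":{"type":"object","properties":{"dx":{"type":"number","minimum":-1,"maximum":1},"dy":{"type":"number","minimum":-1,"maximum":1},"dz":{"type":"number","minimum":-1,"maximum":1},"yaw":{"type":"number","minimum":-1,"maximum":1},"fingers":{"type":"number"}}}},"squeeze":{"type":"number"}},"required":["targets"]}

```bash
mkdir -p pics; python3 - <<'E'
from workcell import readout, grab_frame, camera_info, bot
import cv2,numpy as np
for n in("side","top"):
    cv2.imwrite(f"pics/{n}0.png",grab_frame(n)); c=camera_info(n); print(n,{k:(np.round(v,4).tolist()) for k,v in c.items()})
print(bot.pinch_z,readout.observe())
E
```

```text
side {'fx': 455.0295, 'fy': 455.0295, 'cx': 327.0594, 'cy': 239.6103, 'T': [[-0.9935, 0.0388, -0.1074, 0.3934], [-0.1131, -0.461, 0.8802, 1.0256], [-0.0154, 0.8866, 0.4623, 0.464], [0.0, 0.0, 0.0, 1.0]]}
top {'fx': 624.531, 'fy': 624.531, 'cx': 327.2923, 'cy': 241.9123, 'T': [[0.0058, 0.9981, -0.0609, 0.3918], [-0.9999, 0.0067, 0.0144, 0.2642], [0.0147, 0.0608, 0.998, 1.1256], [0.0, 0.0, 0.0, 1.0]]}
0.0187 {'clock': 0.1, 'qpos': array([-1.32217732,  0.52198063, -0.03631096,  1.59991377,  0.02119611,
        1.0210898 , -0.1127922 ]), 'qd': array([-5.34180599e-04, -4.34351325e-04,  1.13862027e-03, -6.92920500e-04,
       -1.59032032e-04,  7.09755687e-04, -4.18935102e-05]), 'joint_efforts': array([ 3.69807167e-03, -9.28481627e+01,  1.98387288e+00, -3.70538092e+01,
        1.80929422e-02,  5.27275624e-03,  7.26950225e-05]), 'position': array([0.19584819, 0.5932022 , 0.20988047]), 'tool_rot': array([-3.14058860e+00,  7.38261083e-05,  2.82275351e+00]), 'force': array([-0.8731203 , -0.53308405, -0.54890882]), 'moment': array([-0.01651641, -0.01566002, -0.01134447]), 'finger_force': 0.0, 'grip_width': 0.08555885417115391}
```

View pics/side0.png

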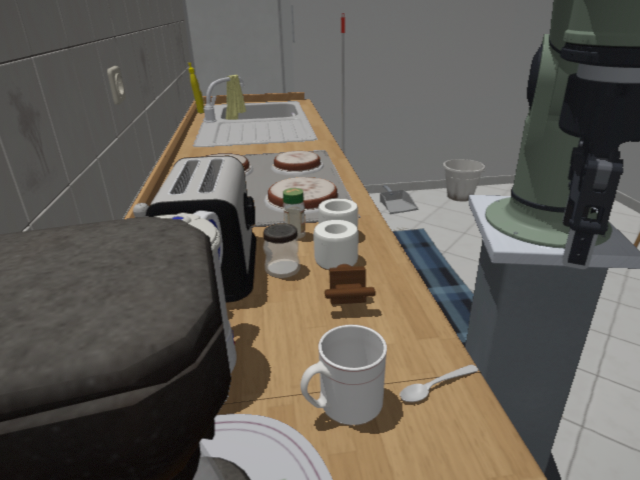

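View pics/top0.png

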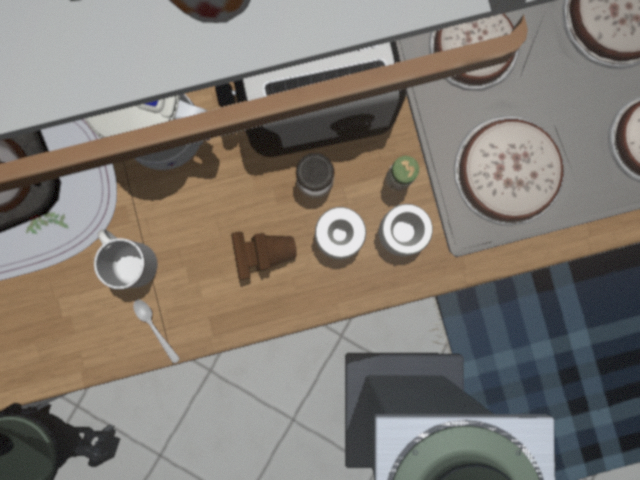

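The wide-mouthed pot is the right-hand one in the top view, near (407,230), and the narrow one is at (340,235). The stopper lies left of both, with its grip at (240,257) and its small end at (295,248). I need enlarged crops to measure it.

```bash
python3 - <<'E'
import cv2
t=cv2.imread("pics/top0.png")[145:295,225:425+15]; s=cv2.imread("pics/side0.png")[180:320,250:390]
cv2.imwrite("pics/tc.png",cv2.resize(t,None,fx=3.7,fy=3.7,interpolation=2)); cv2.imwrite("pics/sc.png",cv2.resize(s,None,fx=4.2,fy=4.2,interpolation=2))
E
```

```text
(no output)
```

View pics/tc.png

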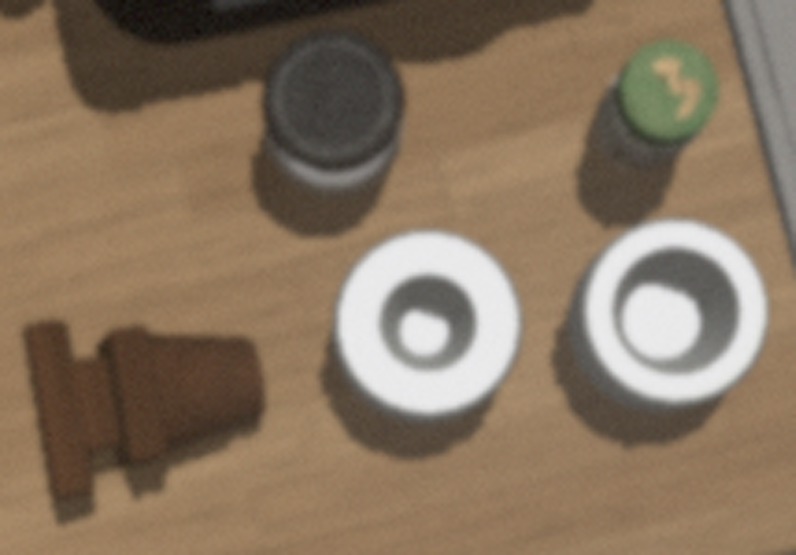

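View pics/sc.png

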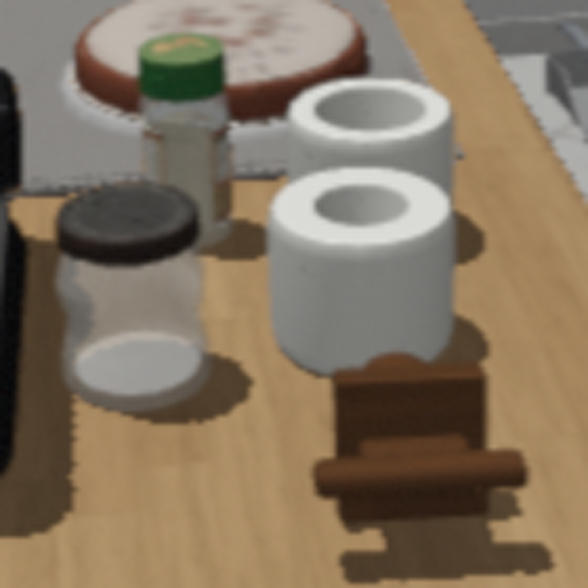

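The crops show the wide mouth at top-crop (676,311) and side-crop (370,110). The narrow mouth is at (428,323) and (361,205). The grip-side upper edge of the collar has its midpoint at top (113,399) and side (410,378). The bar centre is at (60,410) and (420,473).

```bash
cat > m.py <<'E'
import numpy as np, cv2
from workcell import camera_info
def ray(n,u,v):
    c=camera_info(n);T=np.array(c["T"]);d=np.array([(u-c["cx"])/c["fx"],-(v-c["cy"])/c["fy"],-1.]);d=T[:3,:3]@d
    return T[:3,3],d/np.linalg.norm(d)
def tri(t,s):
    (a,d),(b,e)=ray("top",*t),ray("side",*s)
    k=np.linalg.lstsq(np.c_[d,-e],b-a,rcond=None)[0];p,q=a+k[0]*d,b+k[1]*e
    return (p+q)/2,np.linalg.norm(p-q)
def atz(n,u,v,z):
    a,d=ray(n,u,v);return a+d*(z-a[2])/d[2]
E
python3 - <<'E'
from m import *
T=lambda x,y:(x/3.7+225,y/3.7+145); S=lambda x,y:(x/4.2+250,y/4.2+180)
for n,t,s,z in(("wide",(676,311),(370,110),.072),("narrow",(428,323),(361,205),.072),("cedge",(113,399),(410,378),.062+.002),("bar",(60,410),(420,473),.045)):
    print(n,*[np.round(v,4) for v in tri(T(*t),S(*s))],np.round(atz("top",*T(*t),z),4),np.round(atz("side",*S(*s),z),4))
for n,p,z in(("cA",(125,330),.062),("cB",(143,462),.062),("barA",(45,325),.045),("barB",(74,493),.045),("small",(258,383),.025)): print(n,atz("top",*T(*p),z).round(4))
E
```

```text
wide [0.4792 0.1122 0.0679] 0.0001 [0.4788 0.1128 0.072 ] [0.4783 0.1216 0.072 ]
narrow [0.4728 0.2264 0.069 ] 0.0002 [0.4725 0.2265 0.072 ] [0.4723 0.2325 0.072 ]
cedge [0.4382 0.3708 0.0638] 0.0022 [0.4371 0.3707 0.064 ] [0.4393 0.371  0.064 ]
bar [0.4331 0.3983 0.0371] 0.0003 [0.4326 0.3973 0.045 ] [0.4324 0.4099 0.045 ]
cA [0.4691 0.3658 0.062 ]
cB [0.4083 0.3568 0.062 ]
barA [0.4724 0.4048 0.045 ]
barB [0.394  0.3902 0.045 ]
small [0.4469 0.3057 0.025 ]
```

Everything agrees: rims at about 70 mm, collar edge at 64 mm. I'll grasp the collar in its upper part, off-centre, so the T-bar clears the fingers once the stopper stands.

Call:
drive_tool(
  targets=[
    {"yaw": 0.0867,"fingers": 0},
    {"yaw": 0.0867},
    {"yaw": 0.0867},
    {"yaw": 0.0867},
    {"yaw": 0.0867},
    {"yaw": 0.0867},
    {"yaw": 0.0867},
    {"yaw": 0.0867},
    {"dx": -0.24,"dy": 0.184},
    {"dx": -0.24,"dy": 0.184},
    {"dx": -0.24,"dy": 0.184},
    {"dx": -0.24,"dy": 0.184},
    {"dx": -0.24,"dy": 0.184},
    {"dx": -0.24,"dy": 0.184},
    {"dx": -0.24,"dy": 0.184},
    {"dx": -0.24,"dy": 0.184},
    {"dx": -0.24,"dy": 0.184},
    {"dx": -0.24,"dy": 0.184},
    {"dx": -0.24,"dy": 0.184},
    {},
  ],
  squeeze=20,
)

```text
invalid input
```

Call:
drive_tool(
  targets=[
    {"dx": 0,"dy": 0,"dz": 0,"yaw": 0.0867,"fingers": 0},
    {"dx": 0,"dy": 0,"dz": 0,"yaw": 0.0867,"fingers": 0},
    {"dx": 0,"dy": 0,"dz": 0,"yaw": 0.0867,"fingers": 0},
    {"dx": 0,"dy": 0,"dz": 0,"yaw": 0.0867,"fingers": 0},
    {"dx": 0,"dy": 0,"dz": 0,"yaw": 0.0867,"fingers": 0},
    {"dx": 0,"dy": 0,"dz": 0,"yaw": 0.0867,"fingers": 0},
    {"dx": 0,"dy": 0,"dz": 0,"yaw": 0.0867,"fingers": 0},
    {"dx": 0,"dy": 0,"dz": 0,"yaw": 0.0867,"fingers": 0},
  ],
  squeeze=20,
)

```text
clock: 0.9
position: [0.1958, 0.5933, 0.2101]
tool_rot: [-3.141, 0.001, 1.728]
force: [0.3, 1.2, 0.5]
grip_width: 0.0853
finger_force: 0.0
```

Call:
drive_tool(
  targets=[
    {"dx": -0.24,"dy": 0.184,"dz": 0,"yaw": 0,"fingers": 0},
    {"dx": -0.24,"dy": 0.184,"dz": 0,"yaw": 0,"fingers": 0},
    {"dx": -0.24,"dy": 0.184,"dz": 0,"yaw": 0,"fingers": 0},
    {"dx": -0.24,"dy": 0.184,"dz": 0,"yaw": 0,"fingers": 0},
    {"dx": -0.24,"dy": 0.184,"dz": 0,"yaw": 0,"fingers": 0},
    {"dx": -0.24,"dy": 0.184,"dz": 0,"yaw": 0,"fingers": 0},
    {"dx": -0.24,"dy": 0.184,"dz": 0,"yaw": 0,"fingers": 0},
    {"dx": -0.24,"dy": 0.184,"dz": 0,"yaw": 0,"fingers": 0},
    {"dx": -0.24,"dy": 0.184,"dz": 0,"yaw": 0,"fingers": 0},
    {"dx": -0.24,"dy": 0.184,"dz": 0,"yaw": 0,"fingers": 0},
    {"dx": -0.24,"dy": 0.184,"dz": 0,"yaw": 0,"fingers": 0},
    {"dx": 0,"dy": 0,"dz": 0,"yaw": 0,"fingers": 0},
  ],
)

```text
clock: 2.1
position: [0.4412, 0.3622, 0.2104]
tool_rot: [3.141, 0.002, 1.728]
force: [-0.7, 0.1, 0.8]
grip_width: 0.0858
finger_force: 0.0
```

Call:
drive_tool(
  targets=[
    {"dx": 0.042,"dy": -0.02,"dz": 0.3,"yaw": 0,"fingers": 0},
    {"dx": 0,"dy": 0,"dz": 0.3,"yaw": 0,"fingers": 0},
    {"dx": 0,"dy": 0,"dz": 0.3,"yaw": 0,"fingers": 0},
    {"dx": 0,"dy": 0,"dz": 0.3,"yaw": 0,"fingers": 0},
    {"dx": 0,"dy": 0,"dz": 0.3,"yaw": 0,"fingers": 0},
    {"dx": 0,"dy": 0,"dz": 0.2,"yaw": 0,"fingers": 0},
    {"dx": 0,"dy": 0,"dz": 0.134,"yaw": 0,"fingers": 0},
    {"dx": 0,"dy": 0,"dz": 0,"yaw": 0,"fingers": 0},
  ],
)

```text
clock: 2.9
position: [0.4348, 0.3691, 0.0255]
tool_rot: [-3.139, 0.001, 1.734]
force: [-0.4, 0.5, -0.0]
grip_width: 0.0856
finger_force: 0.0
```

```bash
python3 - <<'E'
from workcell import grab_frame
import cv2
t=grab_frame("top")[145:295,180:360]; s=grab_frame("side")[180:330,270:450]
cv2.imwrite("pics/a.png",cv2.hconcat([cv2.resize(i,None,fx=2.2,fy=2.2,interpolation=2) for i in(t,s)]))
E
```

```text
(no output)
```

View pics/a.png

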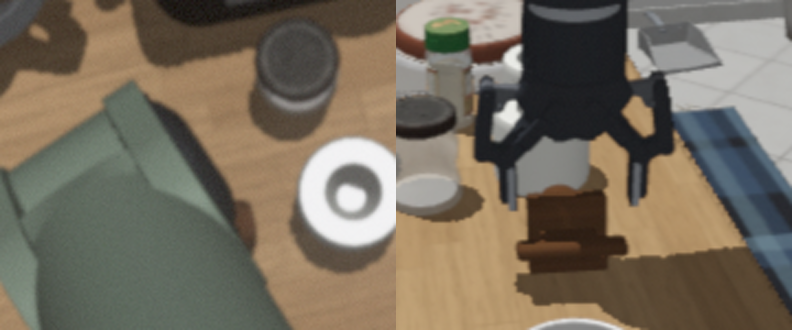

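The side view shows the fingers straddling the collar: collar at columns 530-607, fingers at 513 and 637. I'll correct a few millimetres and close.

Call:
drive_tool(
  targets=[
    {"dx": -0.037,"dy": 0.03,"dz": 0,"yaw": 0,"fingers": 0},
    {"dx": 0,"dy": 0,"dz": 0,"yaw": 0,"fingers": 0},
    {"dx": 0,"dy": 0,"dz": 0,"yaw": 0,"fingers": 1},
    {"dx": 0,"dy": 0,"dz": 0,"yaw": 0,"fingers": 1},
    {"dx": 0,"dy": 0,"dz": 0,"yaw": 0,"fingers": 1},
    {"dx": 0,"dy": 0,"dz": 0,"yaw": 0,"fingers": 1},
    {"dx": 0,"dy": 0,"dz": 0,"yaw": 0,"fingers": 1},
    {"dx": 0,"dy": 0,"dz": 0,"yaw": 0,"fingers": 1},
  ],
  squeeze=25,
)

```text
clock: 3.8
position: [0.4395, 0.3667, 0.0275]
tool_rot: [3.141, -0.001, 1.733]
force: [0.4, -0.6, 7.0]
grip_width: 0.0611
finger_force: 25.5
```

Call:
drive_tool(
  targets=[
    {"dx": 0,"dy": 0,"dz": -0.1,"yaw": 0,"fingers": 1},
    {"dx": 0,"dy": 0,"dz": -0.15,"yaw": 0,"fingers": 1},
    {"dx": 0,"dy": 0,"dz": -0.15,"yaw": 0,"fingers": 1},
    {"dx": 0.15,"dy": 0,"dz": 0,"yaw": 0,"fingers": 1},
    {"dx": 0.2,"dy": 0,"dz": 0,"yaw": 0,"fingers": 1},
    {"dx": 0.2,"dy": 0,"dz": 0,"yaw": 0,"fingers": 1},
    {"dx": 0.15,"dy": 0,"dz": 0,"yaw": 0,"fingers": 1},
    {"dx": 0,"dy": 0,"dz": 0,"yaw": 0,"fingers": 1},
    {"dx": 0,"dy": 0,"dz": 0,"yaw": 0,"fingers": 1},
  ],
)

```text
clock: 4.7
position: [0.4275, 0.4358, 0.0666]
tool_rot: [-3.141, 0.001, 1.734]
force: [-0.1, -0.7, -3.3]
grip_width: 0.061
finger_force: 29.0
```

```bash
python3 - <<'E'
from workcell import grab_frame
import cv2
t=grab_frame("top")[145:295,180:330]; s=grab_frame("side")[170:320,280:430]
cv2.imwrite("pics/b.png",cv2.hconcat([cv2.resize(i,None,fx=2.66,fy=2.66,interpolation=2) for i in(t,s)]))
E
```

```text
(no output)
```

View pics/b.png

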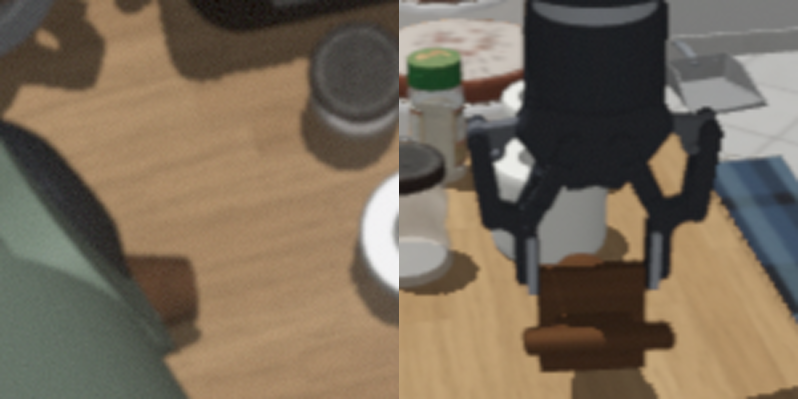

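The view shows the stopper held rigidly. The bar is at crop row 338 and the collar face spans rows 265-370, so it hasn't swung, and the fingertips overlap the top 16 mm or so of the collar. I'll ease the grip so that it swings under gravity.

Call:
drive_tool(
  targets=[
    {"dx": 0,"dy": 0,"dz": 0,"yaw": 0,"fingers": 0.42},
    {"dx": 0,"dy": 0,"dz": 0,"yaw": 0,"fingers": 0.36},
    {"dx": 0,"dy": 0,"dz": 0,"yaw": 0,"fingers": 0.34},
  ],
  squeeze=20,
)

```text
clock: 5.1
position: [0.4281, 0.4352, 0.0671]
tool_rot: [3.142, 0.0, 1.733]
force: [0.8, 0.1, -3.0]
grip_width: 0.061
finger_force: 29.0
```

```bash
cat >> m.py <<'E'
def bar():
    # rows of collar face top / bar (bright band) down the stopper in the side view
    from workcell import grab_frame
    s=grab_frame("side"); return s
E
python3 - <<'E'
from m import bar; import cv2
cv2.imwrite("pics/c.png",bar())
a=cv2.imread("pics/c.png").astype(int); 
# brown mask in column range
for c in(354,361): print(c,[tuple(a[r,c]) [2] for r in range(262,316)])
E
```

```text
354 [np.int64(122), np.int64(117), np.int64(106), np.int64(96), np.int64(94), np.int64(98), np.int64(95), np.int64(58), np.int64(45), np.int64(50), np.int64(55), np.int64(54), np.int64(54), np.int64(54), np.int64(54), np.int64(56), np.int64(56), np.int64(58), np.int64(57), np.int64(55), np.int64(52), np.int64(55), np.int64(55), np.int64(53), np.int64(52), np.int64(48), np.int64(45), np.int64(45), np.int64(46), np.int64(46), np.int64(50), np.int64(83), np.int64(102), np.int64(102), np.int64(95), np.int64(84), np.int64(71), np.int64(63), np.int64(56), np.int64(51), np.int64(49), np.int64(51), np.int64(53), np.int64(54), np.int64(53), np.int64(53), np.int64(58), np.int64(82), np.int64(88), np.int64(89), np.int64(88), np.int64(88), np.int64(88), np.int64(88)]
361 [np.int64(93), np.int64(94), np.int64(93), np.int64(91), np.int64(92), np.int64(82), np.int64(54), np.int64(43), np.int64(46), np.int64(53), np.int64(55), np.int64(55), np.int64(55), np.int64(55), np.int64(56), np.int64(57), np.int64(58), np.int64(58), np.int64(56), np.int64(55), np.int64(53), np.int64(54), np.int64(54), np.int64(55), np.int64(53), np.int64(46), np.int64(45), np.int64(45), np.int64(45), np.int64(45), np.int64(45), np.int64(48), np.int64(48), np.int64(51), np.int64(53), np.int64(55), np.int64(54), np.int64(54), np.int64(53), np.int64(50), np.int64(51), np.int64(50), np.int64(53), np.int64(53), np.int64(54), np.int64(54), np.int64(66), np.int64(85), np.int64(90), np.int64(89), np.int64(90), np.int64(90), np.int64(90), np.int64(89)]
```

Call:
drive_tool(
  targets=[
    {"dx": 0,"dy": 0,"dz": 0,"yaw": 0,"fingers": 0.31},
  ],
)

```text
clock: 5.25
position: [0.428, 0.4354, 0.067]
tool_rot: [-3.142, 0.0, 1.733]
force: [1.0, 0.9, -3.0]
grip_width: 0.0612
finger_force: 29.0
```

Call:
drive_tool(
  targets=[
    {"dx": 0,"dy": 0,"dz": 0,"yaw": 0,"fingers": 0.295},
  ],
)

```text
clock: 5.35
position: [0.4279, 0.4354, 0.067]
tool_rot: [-3.142, 0.0, 1.733]
force: [-0.4, -0.4, -2.2]
grip_width: 0.061
finger_force: 29.0
```

Call:
drive_tool(
  targets=[
    {"dx": 0,"dy": 0,"dz": 0,"yaw": 0,"fingers": 0.29},
  ],
)

```text
clock: 5.45
position: [0.4279, 0.4354, 0.067]
tool_rot: [-3.142, 0.0, 1.733]
force: [-0.1, -0.1, -2.9]
grip_width: 0.0611
finger_force: 29.0
```

Call:
drive_tool(
  targets=[
    {"dx": 0,"dy": 0,"dz": 0,"yaw": 0,"fingers": 0.284},
  ],
)

```text
clock: 5.55
position: [0.428, 0.4354, 0.067]
tool_rot: [3.142, -0.0, 1.733]
force: [0.6, -0.2, -2.4]
grip_width: 0.0614
finger_force: 22.0
```

Call:
drive_tool(
  targets=[
    {"dx": 0,"dy": 0,"dz": 0,"yaw": 0,"fingers": 0.278},
  ],
)

```text
clock: 5.65
position: [0.4279, 0.4355, 0.067]
tool_rot: [-3.142, -0.0, 1.733]
force: [-0.8, -0.5, -2.3]
grip_width: 0.0622
finger_force: 9.1
```

Call:
drive_tool(
  targets=[
    {"dx": 0,"dy": 0,"dz": 0,"yaw": 0,"fingers": 0.272},
  ],
)

```text
clock: 5.75
position: [0.428, 0.4355, 0.0671]
tool_rot: [3.141, -0.0, 1.733]
force: [-0.7, 0.2, 0.7]
grip_width: 0.0619
finger_force: 0.0
```

```bash
python3 - <<'E'
from workcell import grab_frame
import cv2
t=grab_frame("top")[185:295,180:330]; s=grab_frame("side")[200:350,270:420]
t=cv2.resize(t,(399,293),interpolation=2); s=cv2.resize(s,(400,400),interpolation=2)
t=cv2.copyMakeBorder(t,0,107,0,0,0)
cv2.imwrite("pics/d.png",cv2.hconcat([t,s]))
E
```

```text
(no output)
```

View pics/d.png

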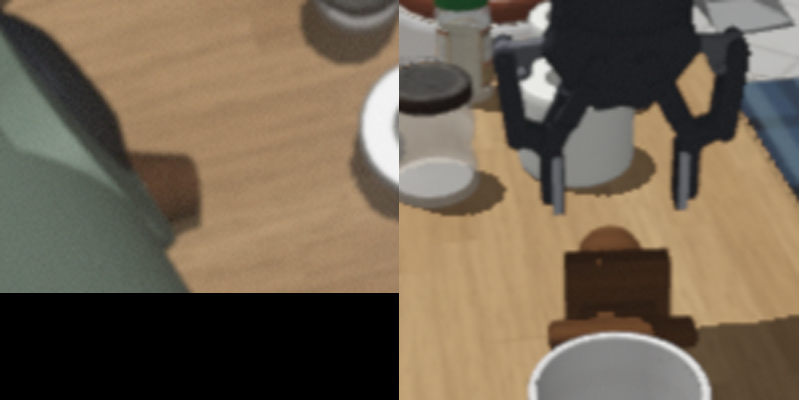

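The stopper dropped about 30 mm and lies as it did before, 70 mm further left: collar top edge at crop (566-668, 251), bar at row 332. I'll clear the arm to re-measure it, then take a smaller contact patch so that gravity can rotate it.

Call:
drive_tool(
  targets=[
    {"dx": 0,"dy": 0,"dz": -0.3,"yaw": 0,"fingers": 0},
    {"dx": 0,"dy": 0,"dz": -0.4,"yaw": 0,"fingers": 0},
    {"dx": 0,"dy": 0,"dz": -0.4,"yaw": 0,"fingers": 0},
    {"dx": -0.4,"dy": 0,"dz": 0,"yaw": 0,"fingers": 0},
    {"dx": -0.4,"dy": 0,"dz": 0,"yaw": 0,"fingers": 0},
    {"dx": -0.4,"dy": 0,"dz": 0,"yaw": 0,"fingers": 0},
    {"dx": -0.4,"dy": 0,"dz": 0,"yaw": 0,"fingers": 0},
    {"dx": -0.4,"dy": 0,"dz": 0,"yaw": 0,"fingers": 0},
  ],
)

```text
clock: 6.65
position: [0.4604, 0.2366, 0.1773]
tool_rot: [3.141, -0.0, 1.733]
force: [2.1, 0.4, 0.2]
grip_width: 0.0855
finger_force: 0.0
```

```bash
python3 - <<'E'
from workcell import grab_frame
import cv2
T=grab_frame("top");S=grab_frame("side");cv2.imwrite("pics/te.png",T);cv2.imwrite("pics/se.png",S)
t=T[205:305,170:270]; s=S[250:350,300:400]
cv2.imwrite("pics/e.png",cv2.hconcat([cv2.resize(i,None,fx=4,fy=4,interpolation=2) for i in(t,s)]))
E
```

View pics/e.png

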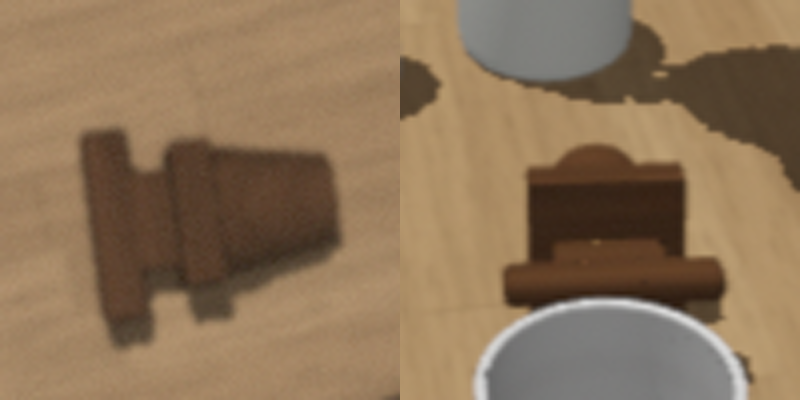

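Top crop: the collar's grip-side edge runs (167,143)-(186,282) and the bar's midline (103,133)-(130,317). The side-crop top edge midpoint is at (207,181). The stopper lies cleanly, x down.

```bash
python3 - <<'E'
from m import *
T=lambda x,y:(x/4+170,y/4+205); S=lambda x,y:(x/4+300,y/4+250)
print(tri(T(176,212),S(207,181)),atz("top",*T(176,212),.0645),atz("side",*S(207,181),.0645))
f=lambda p,z:atz("top",*T(*p),z)[:2]
a=f((103,133),.045);b=f((130,317),.045);c=f((167,143),.0645);d=f((186,282),.0645);e=f((332,197),.03)
g=lambda v:np.degrees(np.arctan2(v[1],v[0]))
print(g(a-b),g(c-d),g((a+b)/2-e)-90,np.linalg.norm(a-b),np.linalg.norm(c-d))
E
```

```text
(array([0.42784434, 0.44132768, 0.06168033]), np.float64(0.0002773579712002574)) [0.42788702 0.44086359 0.0645    ] [0.42746498 0.44542551 0.0645    ]
9.353268343228653 8.711395148481431 8.245028734913149 0.08034332553246076 0.059553519337039035
```

Call:
drive_tool(
  targets=[
    {"dx": 0.4,"dy": 0,"dz": 0,"yaw": 0,"fingers": 0},
    {"dx": 0.4,"dy": 0,"dz": 0,"yaw": 0,"fingers": 0},
    {"dx": 0.4,"dy": 0,"dz": 0,"yaw": 0,"fingers": 0},
    {"dx": 0.4,"dy": 0,"dz": 0,"yaw": 0,"fingers": 0},
    {"dx": 0.3,"dy": 0,"dz": 0.2,"yaw": 0,"fingers": 0},
    {"dx": 0.2,"dy": 0,"dz": 0.3,"yaw": 0,"fingers": 0},
    {"dx": 0,"dy": 0,"dz": 0.3,"yaw": 0,"fingers": 0},
    {"dx": 0,"dy": 0,"dz": 0.2,"yaw": 0,"fingers": 0},
    {"dx": 0,"dy": 0,"dz": 0.2,"yaw": 0,"fingers": 0},
    {"dx": 0,"dy": 0,"dz": 0,"yaw": 0,"fingers": 0},
    {"dx": 0,"dy": 0,"dz": 0,"yaw": 0,"fingers": 0},
  ],
)

```text
clock: 7.85
position: [0.4264, 0.4456, 0.0574]
tool_rot: [-3.142, 0.0, 1.733]
force: [0.2, 0.1, -0.4]
grip_width: 0.0855
finger_force: 0.0
```

Call:
drive_tool(
  targets=[
    {"dx": -0.012,"dy": 0.01,"dz": 0.12,"yaw": 0,"fingers": 0},
    {"dx": 0,"dy": 0,"dz": 0.1,"yaw": 0,"fingers": 0},
    {"dx": 0,"dy": 0,"dz": 0,"yaw": 0,"fingers": 0},
    {"dx": 0,"dy": 0,"dz": 0,"yaw": 0,"fingers": 0.3},
    {"dx": 0,"dy": 0,"dz": 0,"yaw": 0,"fingers": 0.3},
    {"dx": 0,"dy": 0,"dz": 0,"yaw": 0,"fingers": 0.3},
    {"dx": 0,"dy": 0,"dz": 0,"yaw": 0,"fingers": 0.3},
    {"dx": 0,"dy": 0,"dz": 0,"yaw": 0,"fingers": 0.3},
  ],
  squeeze=20,
)

```text
clock: 8.65
position: [0.4277, 0.4446, 0.0355]
tool_rot: [3.141, -0.001, 1.733]
force: [-1.5, 0.6, 6.0]
grip_width: 0.0602
finger_force: 13.6
```

Call:
drive_tool(
  targets=[
    {"dx": 0,"dy": 0,"dz": -0.1,"yaw": 0,"fingers": 0.3},
    {"dx": 0,"dy": 0,"dz": -0.1,"yaw": 0,"fingers": 0.3},
    {"dx": 0,"dy": 0,"dz": -0.1,"yaw": 0,"fingers": 0.3},
    {"dx": 0,"dy": 0,"dz": 0,"yaw": 0,"fingers": 0.3},
    {"dx": 0,"dy": 0,"dz": 0,"yaw": 0,"fingers": 0.3},
    {"dx": 0,"dy": 0,"dz": 0,"yaw": 0,"fingers": 0.3},
  ],
)

```text
clock: 9.25
position: [0.4273, 0.4441, 0.0647]
tool_rot: [-3.141, 0.0, 1.733]
force: [-0.7, -0.1, -2.4]
grip_width: 0.0598
finger_force: 11.1
```

```bash
cat > look.py <<'E'
import sys,cv2,numpy as np
from workcell import grab_frame
s=grab_frame("side");t=grab_frame("top");n=sys.argv[1]
cv2.imwrite(f"pics/s{n}.png",s);cv2.imwrite(f"pics/t{n}.png",t)
a=s.astype(int);m=((a[:,:,2]>a[:,:,0]*1.6)&(a[:,:,2]<125)&(a[:,:,2]>35)).astype(np.uint8)
m[:230]=0;m[:,:325]=0;m[:,405:]=0
k,l,st,c=cv2.connectedComponentsWithStats(m);i=1+np.argmax(st[1:,4]);m=l==i
w=m.sum(1)
for r in np.nonzero(w)[0][::2]: x=np.nonzero(m[r])[0]; print(r,x.min(),x.max(),int(a[r,352,2]),end=" | ")
E
python3 look.py f
```

```text
277 371 371 181 | 279 333 371 67 | 281 333 371 58 | 283 333 372 58 | 285 333 372 61 | 287 332 371 61 | 289 332 372 58 | 291 332 372 58 | 293 332 372 56 | 295 332 379 55 | 297 329 382 102 | 299 326 382 90 | 301 326 382 75 | 303 326 381 60 | 305 328 372 55 | 307 333 372 56 | 309 333 372 56 | 311 333 372 54 | 313 333 372 55 | 315 333 372 59 | 317 333 372 57 | 319 333 371 69 | 321 343 372 90 | 323 343 375 92 | 325 365 404 214 | 327 371 404 145 | 329 375 404 135 | 331 378 404 135 | 333 381 404 135 | 335 383 404 134 | 337 384 404 134 | 339 386 404 132 | 341 387 404 131 | 343 387 404 133 | 345 388 404 134 | 347 388 404 134 | 349 388 404 134 | 351 388 404 133 | 353 387 404 134 | 355 387 404 134 | 357 387 404 135 | 359 387 404 134 | 361 387 404 134 | 363 390 404 135 | 365 399 404 134 | 367 403 404 159 |
```

It has already rotated to about 25°, judging by the bar's position on the collar face. I'll ease the grip further.

Call:
drive_tool(
  targets=[
    {"dx": 0,"dy": 0,"dz": 0,"yaw": 0,"fingers": 0.299},
    {"dx": 0,"dy": 0,"dz": 0,"yaw": 0,"fingers": 0.298},
    {"dx": 0,"dy": 0,"dz": 0,"yaw": 0,"fingers": 0.298},
  ],
)

```text
clock: 9.65
position: [0.4275, 0.4442, 0.0649]
tool_rot: [-3.141, 0.0, 1.733]
force: [-0.1, 0.1, -3.3]
grip_width: 0.0602
finger_force: 11.0
```

```bash
python3 look.py g | cut -c1-620
```

```text
276 371 371 185 | 278 333 371 84 | 280 333 371 58 | 282 333 372 57 | 284 333 371 58 | 286 332 371 60 | 288 332 371 59 | 290 332 372 57 | 292 332 371 58 | 294 332 371 55 | 296 332 380 52 | 298 327 382 103 | 300 326 382 91 | 302 326 382 74 | 304 326 381 59 | 306 328 372 56 | 308 333 372 57 | 310 333 372 54 | 312 333 372 53 | 314 333 372 57 | 316 333 372 57 | 318 333 371 57 | 320 343 372 87 | 322 343 375 90 | 324 361 404 139 | 326 368 404 182 | 328 373 404 135 | 330 377 404 135 | 332 380 404 134 | 334 382 404 134 | 336 383 404 133 | 338 385 404 133 | 340 386 404 132 | 342 387 404 132 | 344 388 404 133 | 346 388 404
```

Call:
drive_tool(
  targets=[
    {"dx": 0,"dy": 0,"dz": 0,"yaw": 0,"fingers": 0.295},
    {"dx": 0,"dy": 0,"dz": 0,"yaw": 0,"fingers": 0.295},
  ],
)

```text
clock: 9.95
position: [0.4275, 0.4443, 0.065]
tool_rot: [3.142, -0.0, 1.733]
force: [0.5, 0.4, -2.5]
grip_width: 0.0604
finger_force: 9.3
```

Call:
drive_tool(
  targets=[
    {"dx": 0,"dy": 0,"dz": 0,"yaw": 0,"fingers": 0.292},
    {"dx": 0,"dy": 0,"dz": 0,"yaw": 0,"fingers": 0.292},
  ],
)

```text
clock: 10.15
position: [0.4275, 0.4443, 0.065]
tool_rot: [-3.142, 0.0, 1.733]
force: [0.0, 0.9, -1.8]
grip_width: 0.0605
finger_force: 8.1
```

```bash
python3 look.py h | cut -c1-500
```

```text
256 372 372 129 | 258 372 372 129 | 260 372 372 129 | 262 372 372 128 | 264 372 372 126 | 266 372 372 99 | 268 372 372 95 | 270 372 372 94 | 272 372 372 116 | 274 372 372 191 | 276 372 372 188 | 278 332 371 107 | 280 333 371 57 | 282 333 372 56 | 284 333 371 59 | 286 332 371 63 | 288 332 372 60 | 290 332 372 56 | 292 332 371 58 | 294 332 372 54 | 296 331 382 94 | 298 326 382 96 | 300 326 382 80 | 302 326 382 67 | 304 326 372 52 | 306 332 372 57 | 308 333 372 55 | 310 333 372 55 | 312 333 372 55
```

Call:
drive_tool(
  targets=[
    {"dx": 0,"dy": 0,"dz": 0,"yaw": 0,"fingers": 0.289},
    {"dx": 0,"dy": 0,"dz": 0,"yaw": 0,"fingers": 0.287},
  ],
)

```text
clock: 10.45
position: [0.4275, 0.4443, 0.065]
tool_rot: [3.142, -0.0, 1.733]
force: [-0.2, -0.1, -2.2]
grip_width: 0.0612
finger_force: 5.7
```

```bash
python3 look.py h | tr '|' '\n' | awk '$3-$2>42 && $1<320' | tr '\n' '|'
```

```text
296 331 382 95 | 298 326 382 96 | 300 326 382 79 | 302 326 382 65 | 304 326 372 52 |
```

Call:
drive_tool(
  targets=[
    {"dx": 0,"dy": 0,"dz": 0,"yaw": 0,"fingers": 0.285},
    {"dx": 0,"dy": 0,"dz": 0,"yaw": 0,"fingers": 0.284},
  ],
)

```text
clock: 10.75
position: [0.4275, 0.4443, 0.065]
tool_rot: [-3.142, 0.0, 1.733]
force: [-0.4, 0.2, -2.1]
grip_width: 0.061
finger_force: 3.8
```

```bash
python3 look.py h | tr '|' '\n' | awk '$3-$2>42 && $1<320' | tr '\n' '|'
```

```text
293 332 381 77 | 295 327 382 98 | 297 326 383 86 | 299 326 382 71 | 301 326 373 49 |
```

Call:
drive_tool(
  targets=[
    {"dx": 0,"dy": 0,"dz": 0,"yaw": 0,"fingers": 0.2835},
  ],
)

```text
clock: 10.95
position: [0.4275, 0.4443, 0.065]
tool_rot: [3.142, -0.0, 1.733]
force: [0.1, -0.5, -2.9]
grip_width: 0.0613
finger_force: 3.7
```

```bash
python3 look.py h | tr '|' '\n' | awk '$3-$2>30 && $1<326' | awk 'NR<3||$3-$2>42{print}{l=$0}END{print l}'| tr '\n' '|'
```

```text
280 333 372 60 | 282 333 373 57 | 294 332 381 64 | 296 328 382 100 | 298 326 383 86 | 300 326 382 74 | 302 326 373 54 | 324 361 404 138 | 324 361 404 138 |
```

Call:
drive_tool(
  targets=[
    {"dx": 0,"dy": 0,"dz": 0,"yaw": 0,"fingers": 0.283},
  ],
)

```text
clock: 11.15
position: [0.4275, 0.4443, 0.065]
tool_rot: [-3.142, 0.0, 1.733]
force: [-0.5, 0.3, -3.2]
grip_width: 0.0617
finger_force: 3.5
```

```bash
python3 look.py h | tr '|' '\n' | awk '$3-$2>30 && $1<326' | awk 'NR<3||$3-$2>42{print}{l=$0}END{print l}'| tr '\n' '|'
```

```text
280 333 372 59 | 282 333 373 57 | 294 332 382 82 | 296 327 382 97 | 298 326 383 83 | 300 326 382 70 | 302 326 373 52 | 324 361 404 138 | 324 361 404 138 |
```

It now hangs at about 40°, near equilibrium. I'll firm the grip slightly and lower the small end to the worktop.

Call:
drive_tool(
  targets=[
    {"dx": 0,"dy": 0,"dz": 0,"yaw": 0,"fingers": 0.295},
    {"dx": 0,"dy": 0,"dz": 0,"yaw": 0,"fingers": 0.3},
    {"dx": 0,"dy": 0,"dz": 0.04,"yaw": 0,"fingers": 0.3},
    {"dx": 0,"dy": 0,"dz": 0.03,"yaw": 0,"fingers": 0.3},
    {"dx": 0,"dy": 0,"dz": 0,"yaw": 0,"fingers": 0.3},
  ],
)

```text
clock: 11.75
position: [0.4272, 0.4441, 0.0573]
tool_rot: [-3.141, 0.001, 1.733]
force: [-0.4, -0.1, -2.7]
grip_width: 0.0601
finger_force: 9.1
```

Call:
drive_tool(
  targets=[
    {"dx": 0,"dy": 0,"dz": 0.02,"yaw": 0,"fingers": 0.3},
    {"dx": 0,"dy": 0,"dz": 0,"yaw": 0,"fingers": 0.3},
  ],
)

```text
clock: 11.95
position: [0.4274, 0.4442, 0.0557]
tool_rot: [-3.141, 0.0, 1.733]
force: [-0.7, -0.8, -2.9]
grip_width: 0.06
finger_force: 9.3
```

Call:
drive_tool(
  targets=[
    {"dx": 0,"dy": 0,"dz": 0.02,"yaw": 0,"fingers": 0.3},
    {"dx": 0,"dy": 0,"dz": 0,"yaw": 0,"fingers": 0.3},
  ],
)

```text
clock: 12.15
position: [0.4274, 0.4442, 0.0538]
tool_rot: [-3.141, 0.0, 1.733]
force: [1.0, -0.9, -1.9]
grip_width: 0.06
finger_force: 9.1
```

Call:
drive_tool(
  targets=[
    {"dx": 0,"dy": 0,"dz": 0.015,"yaw": 0,"fingers": 0.3},
    {"dx": 0,"dy": 0,"dz": 0,"yaw": 0,"fingers": 0.3},
  ],
)

```text
clock: 12.35
position: [0.4276, 0.4448, 0.0527]
tool_rot: [3.141, -0.001, 1.733]
force: [-1.5, 1.3, 2.4]
grip_width: 0.0598
finger_force: 11.0
```

Call:
drive_tool(
  targets=[
    {"dx": 0,"dy": 0,"dz": 0.015,"yaw": 0,"fingers": 0.3},
    {"dx": 0,"dy": 0,"dz": 0,"yaw": 0,"fingers": 0.3},
  ],
)

```text
clock: 12.55
position: [0.4277, 0.4457, 0.0519]
tool_rot: [3.14, -0.002, 1.734]
force: [-2.4, 4.0, 10.3]
grip_width: 0.0599
finger_force: 13.1
```

Call:
drive_tool(
  targets=[
    {"dx": 0,"dy": 0,"dz": 0.015,"yaw": 0,"fingers": 0.3},
    {"dx": 0,"dy": 0,"dz": 0,"yaw": 0,"fingers": 0.3},
  ],
)

```text
clock: 12.75
position: [0.4281, 0.4464, 0.0509]
tool_rot: [3.139, -0.003, 1.734]
force: [-2.0, 5.3, 14.7]
grip_width: 0.0597
finger_force: 15.9
```

Contact came at TCP 53 mm, as predicted. Now for the arc over the small end's edge.

Call:
drive_tool(
  targets=[
    {"dx": -0.055,"dy": 0,"dz": -0.025,"yaw": 0,"fingers": 0.3},
    {"dx": -0.055,"dy": 0,"dz": -0.012,"yaw": 0,"fingers": 0.3},
    {"dx": -0.055,"dy": 0,"dz": -0.003,"yaw": 0,"fingers": 0.3},
    {"dx": -0.055,"dy": 0,"dz": -0.003,"yaw": 0,"fingers": 0.3},
    {"dx": 0,"dy": 0,"dz": 0,"yaw": 0,"fingers": 0.3},
  ],
)

```text
clock: 13.25
position: [0.4322, 0.4227, 0.055]
tool_rot: [3.139, -0.001, 1.732]
force: [0.5, 1.4, 11.9]
grip_width: 0.0601
finger_force: 16.3
```

```bash
python3 look.py i | cut -c1-500
```

```text
255 369 369 128 | 257 369 369 129 | 259 369 369 129 | 261 369 369 128 | 263 369 369 127 | 265 369 369 118 | 267 369 369 95 | 269 369 369 93 | 271 369 369 96 | 273 369 369 183 | 275 368 368 184 | 277 331 368 61 | 279 332 369 54 | 281 332 370 55 | 283 330 377 55 | 285 326 379 81 | 287 325 379 78 | 289 325 378 64 | 291 325 378 48 | 293 325 371 49 | 295 331 370 48 | 297 331 370 49 | 299 331 370 55 | 301 331 370 53 | 303 331 370 53 | 305 332 371 53 | 307 332 371 51 | 309 332 371 52 | 311 332 371 53 |
```

It has rotated to about 58°, so this works. Continuing.

Call:
drive_tool(
  targets=[
    {"dx": -0.055,"dy": 0,"dz": 0.003,"yaw": 0,"fingers": 0.3},
    {"dx": -0.055,"dy": 0,"dz": 0.007,"yaw": 0,"fingers": 0.3},
    {"dx": -0.055,"dy": 0,"dz": 0.01,"yaw": 0,"fingers": 0.3},
    {"dx": -0.055,"dy": 0,"dz": 0.015,"yaw": 0,"fingers": 0.3},
    {"dx": 0,"dy": 0,"dz": 0,"yaw": 0,"fingers": 0.3},
  ],
)

```text
clock: 13.85
position: [0.4361, 0.4004, 0.0513]
tool_rot: [3.139, -0.001, 1.732]
force: [1.1, -2.3, 14.2]
grip_width: 0.0603
finger_force: 28.0
```

```bash
python3 look.py j | cut -c1-700
```

```text
256 359 361 128 | 258 359 363 128 | 260 358 367 127 | 262 357 366 127 | 264 356 366 125 | 266 354 367 97 | 268 350 375 81 | 270 325 375 50 | 272 325 376 53 | 274 325 376 54 | 276 325 375 50 | 278 325 375 51 | 280 325 369 51 | 282 329 368 51 | 284 330 368 50 | 286 330 368 51 | 288 330 368 52 | 290 330 368 51 | 292 330 368 51 | 294 330 369 49 | 296 330 369 54 | 298 330 369 102 | 300 331 369 99 | 302 330 369 54 | 304 331 369 50 | 306 331 404 46 | 308 337 404 46 | 310 338 404 47 | 312 339 404 48 | 314 339 404 48 | 316 333 404 47 | 318 333 404 62 | 320 332 404 89 | 322 333 404 89 | 324 333 404 138 | 326 368 404 181 | 328 374 404 134 | 330 377 404 134 | 332 380 404 134 | 334 382 404 133 | 336 384
```

Call:
drive_tool(
  targets=[
    {"dx": -0.066,"dy": 0,"dz": 0.022,"yaw": 0,"fingers": 0.3},
    {"dx": -0.065,"dy": 0,"dz": 0.029,"yaw": 0,"fingers": 0.3},
    {"dx": -0.049,"dy": 0,"dz": 0.028,"yaw": 0,"fingers": 0.3},
    {"dx": 0,"dy": 0,"dz": 0,"yaw": 0,"fingers": 0.3},
  ],
)

```text
clock: 14.35
position: [0.4394, 0.3822, 0.0435]
tool_rot: [3.139, -0.0, 1.731]
force: [2.2, -4.8, 18.5]
grip_width: 0.0598
finger_force: 46.0
```

```bash
python3 look.py k >/dev/null; python3 -c "
import cv2
a=cv2.imread('pics/sk.png')[200:350,280:430]
cv2.imwrite('pics/k.png',cv2.resize(a,None,fx=4,fy=4,interpolation=2))"
```

```text
(no output)
```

View pics/k.png

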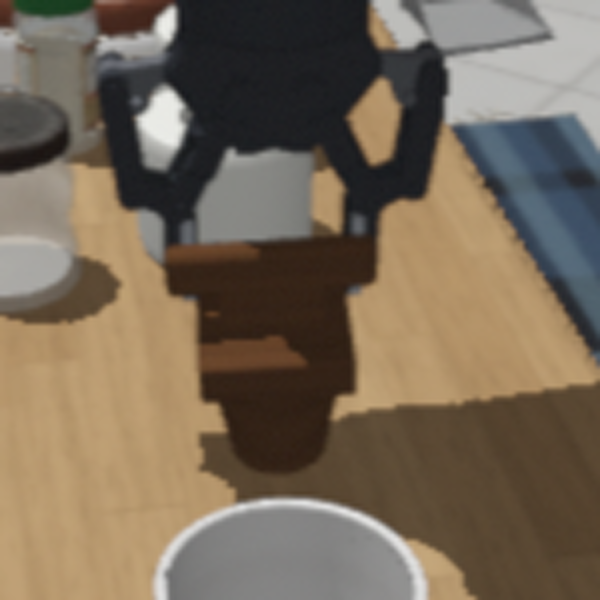

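The stopper is nearly upright: bar at rows 240-290, collar at 340-395, small end on the worktop at row 470. I'll finish the arc and release gently.

Call:
drive_tool(
  targets=[
    {"dx": -0.03,"dy": 0,"dz": 0.015,"yaw": 0,"fingers": 0.3},
    {"dx": -0.023,"dy": 0,"dz": 0.015,"yaw": 0,"fingers": 0.3},
    {"dx": 0,"dy": 0,"dz": 0,"yaw": 0,"fingers": 0.29},
    {"dx": 0,"dy": 0,"dz": 0,"yaw": 0,"fingers": 0.28},
    {"dx": 0,"dy": 0,"dz": 0,"yaw": 0,"fingers": 0.27},
    {"dx": 0,"dy": 0,"dz": 0,"yaw": 0,"fingers": 0.26},
    {"dx": 0,"dy": 0,"dz": 0,"yaw": 0,"fingers": 0.22},
  ],
)

```text
clock: 15.15
position: [0.4382, 0.3779, 0.0393]
tool_rot: [-3.141, 0.0, 1.733]
force: [-0.0, 1.0, -0.3]
grip_width: 0.0664
finger_force: 0.0
```

```bash
python3 look.py l | cut -c1-900
```

```text
247 368 368 128 | 249 368 368 128 | 251 368 368 128 | 253 368 368 127 | 255 359 368 124 | 257 351 375 54 | 259 325 376 53 | 261 325 376 53 | 263 325 376 51 | 265 325 376 54 | 267 325 376 55 | 269 326 368 53 | 271 330 368 54 | 273 330 367 51 | 275 330 367 54 | 277 330 368 53 | 279 331 368 48 | 281 331 369 47 | 283 331 369 49 | 285 331 370 81 | 287 332 370 79 | 289 332 370 51 | 291 332 370 53 | 293 332 370 51 | 295 332 365 50 | 297 335 364 51 | 299 335 404 50 | 301 336 404 49 | 303 336 404 51 | 305 335 404 52 | 307 329 404 51 | 309 329 404 53 | 311 329 404 50 | 313 330 404 49 | 315 330 404 52 | 317 333 404 59 | 319 341 404 88 | 321 341 404 90 | 323 342 404 92 | 325 365 404 213 | 327 371 404 143 | 329 375 404 134 | 331 378 404 134 | 333 381 404 133 | 335 388 404 134 | 337 391 404 132 | 339 393 404 131 | 341 396 404 130 | 343 395 404 132 | 345 396 404 132 | 347 399 404 132 | 349 400 404 132
```

Call:
drive_tool(
  targets=[
    {"dx": 0,"dy": 0,"dz": 0,"yaw": 0,"fingers": 0},
    {"dx": 0,"dy": 0,"dz": 0,"yaw": 0,"fingers": 0},
    {"dx": -0.1,"dy": 0,"dz": 0,"yaw": 0,"fingers": 0},
    {"dx": -0.1,"dy": 0,"dz": 0,"yaw": 0,"fingers": 0},
    {"dx": -0.1,"dy": 0,"dz": -0.2,"yaw": 0,"fingers": 0},
    {"dx": 0,"dy": 0,"dz": -0.4,"yaw": 0,"fingers": 0},
    {"dx": 0,"dy": 0,"dz": -0.4,"yaw": 0,"fingers": 0},
    {"dx": 0,"dy": 0,"dz": -0.4,"yaw": 0,"fingers": 0},
    {"dx": -0.4,"dy": 0,"dz": 0,"yaw": 0.09,"fingers": 0},
    {"dx": -0.4,"dy": 0,"dz": 0,"yaw": 0.0,"fingers": 0},
    {"dx": -0.4,"dy": 0,"dz": 0,"yaw": 0,"fingers": 0},
  ],
)

```text
clock: 16.35
position: [0.4512, 0.2265, 0.1796]
tool_rot: [3.141, -0.0, 1.591]
force: [-0.5, 0.4, 0.3]
grip_width: 0.0855
finger_force: 0.0
```

```bash
python3 look.py n >/dev/null; python3 -c "
import cv2
s=cv2.imread('pics/sn.png')[235:335,300:400];t=cv2.imread('pics/tn.png')[200:300,200:300]
cv2.imwrite('pics/n.png',cv2.resize(cv2.hconcat([t,s]),None,fx=4,fy=4,interpolation=2))"
```

```text
(no output)
```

View pics/n.png

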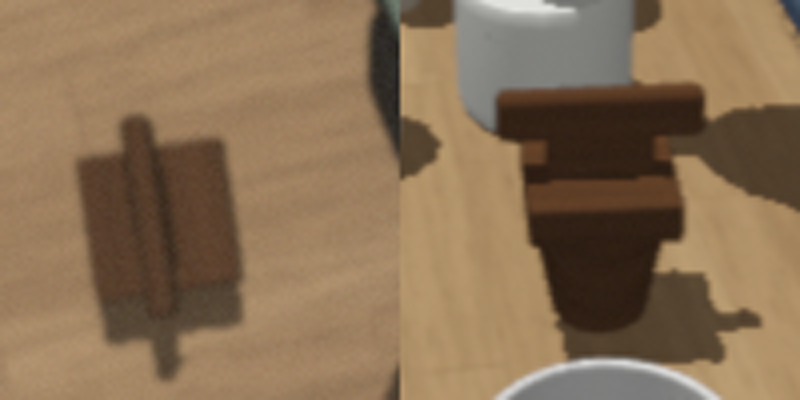

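The stopper stands upright and free. In the top crop the bar runs (137,118)-(160,312), and the collar corners are (80,158), (220,140), (240,283) and (103,303). In the side crop the bar top is centred at (200,90). Now I'll work out the grip pose; all further checks will be numeric, since the 10 views are used.

```bash
python3 - <<'E'
from m import *
T=lambda x,y:(x/4+200,y/4+200); S=lambda x,y:(x/4+300,y/4+235)
f=lambda p,z:atz("top",*T(*p),z)[:2]
a=f((137,118),.106);b=f((160,312),.106)
print("bar mid",(a+b)/2,np.linalg.norm(a-b),np.degrees(np.arctan2(*(a-b)[::-1])))
q=[f(p,.07) for p in((80,158),(220,140),(240,283),(103,303))];print("collar",np.mean(q,0),[np.degrees(np.arctan2(*(d)[::-1])) for d in(q[0]-q[3],q[1]-q[2],q[0]-q[1],q[3]-q[2])])
print(tri(T(148,216),S(200,92)))
E
```

```text
bar mid [0.43373227 0.39647757] 0.07976017110704513 7.569850858085275
collar [0.43267422 0.39592899] [np.float64(9.888064274714969), np.float64(8.65692549756093), np.float64(97.75451665655082), np.float64(98.66162609691314)]
(array([0.43357944, 0.39712855, 0.10248456]), np.float64(0.0004076402345491932))
```

```bash
python3 -c "
from workcell import readout;print(readout.observe()['qpos'].round(3))"
```

```text
[-0.834  0.388  0.333  1.96  -0.168  0.821 -0.394]
```

Call:
drive_tool(
  targets=[
    {"dx": 0,"dy": 0,"dz": 0,"yaw": -0.09,"fingers": 0},
    {"dx": 0,"dy": 0,"dz": 0,"yaw": -0.09,"fingers": 0},
    {"dx": 0,"dy": 0,"dz": 0,"yaw": -0.09,"fingers": 0},
    {"dx": 0,"dy": 0,"dz": 0,"yaw": -0.09,"fingers": 0},
    {"dx": 0,"dy": 0,"dz": 0,"yaw": -0.09,"fingers": 0},
    {"dx": 0,"dy": 0,"dz": 0,"yaw": -0.09,"fingers": 0},
    {"dx": 0,"dy": 0,"dz": 0,"yaw": -0.09,"fingers": 0},
    {"dx": 0,"dy": 0,"dz": 0,"yaw": -0.09,"fingers": 0},
    {"dx": 0,"dy": 0,"dz": 0,"yaw": -0.09,"fingers": 0},
    {"dx": 0,"dy": 0,"dz": 0,"yaw": -0.09,"fingers": 0},
    {"dx": 0,"dy": 0,"dz": 0,"yaw": -0.09,"fingers": 0},
    {"dx": 0,"dy": 0,"dz": 0,"yaw": -0.09,"fingers": 0},
    {"dx": 0,"dy": 0.285,"dz": 0,"yaw": 0,"fingers": 0},
    {"dx": 0,"dy": 0.285,"dz": 0,"yaw": 0,"fingers": 0},
    {"dx": -0.07,"dy": 0.285,"dz": 0,"yaw": 0,"fingers": 0},
    {"dx": 0,"dy": 0.285,"dz": 0,"yaw": 0,"fingers": 0},
    {"dx": 0,"dy": 0.285,"dz": 0,"yaw": 0,"fingers": 0},
    {"dx": 0,"dy": 0.285,"dz": 0,"yaw": 0,"fingers": 0},
    {"dx": 0,"dy": 0,"dz": 0,"yaw": 0,"fingers": 0},
    {"dx": 0,"dy": 0,"dz": 0,"yaw": 0,"fingers": 0},
  ],
)

```text
clock: 18.45
position: [0.4333, 0.3984, 0.1791]
tool_rot: [-3.141, -0.0, -2.995]
force: [0.8, -0.0, -0.2]
grip_width: 0.0854
finger_force: 0.0
```

Call:
drive_tool(
  targets=[
    {"dx": 0,"dy": -0.019,"dz": 0.3,"yaw": 0,"fingers": 0},
    {"dx": 0,"dy": 0,"dz": 0.3,"yaw": 0,"fingers": 0},
    {"dx": 0,"dy": 0,"dz": 0.3,"yaw": 0,"fingers": 0},
    {"dx": 0,"dy": 0,"dz": 0.1,"yaw": 0,"fingers": 0},
    {"dx": 0,"dy": 0,"dz": 0.03,"yaw": 0,"fingers": 0},
    {"dx": 0,"dy": 0,"dz": 0,"yaw": 0,"fingers": 0},
  ],
)

```text
clock: 19.05
position: [0.4342, 0.3968, 0.0772]
tool_rot: [3.141, 0.001, -2.996]
force: [-0.6, -0.3, 0.6]
grip_width: 0.0854
finger_force: 0.0
```

Call:
drive_tool(
  targets=[
    {"dx": 0,"dy": 0,"dz": 0,"yaw": 0,"fingers": 0.5},
    {"dx": 0,"dy": 0,"dz": 0,"yaw": 0,"fingers": 0.7},
    {"dx": 0,"dy": 0,"dz": 0,"yaw": 0,"fingers": 1},
    {"dx": 0,"dy": 0,"dz": 0,"yaw": 0,"fingers": 1},
    {"dx": 0,"dy": 0,"dz": 0,"yaw": 0,"fingers": 1},
    {"dx": 0,"dy": 0,"dz": 0,"yaw": 0,"fingers": 1},
    {"dx": 0,"dy": 0,"dz": 0,"yaw": 0,"fingers": 1},
    {"dx": 0,"dy": 0,"dz": 0,"yaw": 0,"fingers": 1},
  ],
  squeeze=40,
)

```text
clock: 19.85
position: [0.4337, 0.3972, 0.0767]
tool_rot: [3.141, 0.0, -2.995]
force: [-0.5, -1.5, 6.8]
grip_width: 0.0105
finger_force: 41.1
```

Call:
drive_tool(
  targets=[
    {"dx": 0,"dy": 0,"dz": -0.15,"yaw": 0,"fingers": 1},
    {"dx": 0,"dy": 0,"dz": -0.25,"yaw": 0,"fingers": 1},
    {"dx": 0,"dy": 0,"dz": -0.3,"yaw": 0,"fingers": 1},
    {"dx": 0,"dy": 0,"dz": -0.2,"yaw": 0,"fingers": 1},
    {"dx": 0,"dy": -0.15,"dz": 0,"yaw": 0,"fingers": 1},
    {"dx": 0,"dy": -0.3,"dz": 0,"yaw": 0,"fingers": 1},
    {"dx": 0,"dy": -0.35,"dz": 0,"yaw": 0,"fingers": 1},
    {"dx": 0,"dy": -0.35,"dz": 0,"yaw": 0,"fingers": 1},
    {"dx": 0,"dy": -0.35,"dz": 0,"yaw": 0,"fingers": 1},
    {"dx": 0,"dy": -0.35,"dz": 0,"yaw": 0,"fingers": 1},
    {"dx": 0,"dy": -0.35,"dz": 0,"yaw": 0,"fingers": 1},
    {"dx": -0.03,"dy": -0.35,"dz": 0,"yaw": 0,"fingers": 1},
    {"dx": 0,"dy": -0.23,"dz": 0,"yaw": 0,"fingers": 1},
    {"dx": 0,"dy": -0.1,"dz": 0,"yaw": 0,"fingers": 1},
    {"dx": 0,"dy": 0,"dz": 0,"yaw": 0,"fingers": 1},
    {"dx": 0,"dy": 0,"dz": 0,"yaw": 0,"fingers": 1},
  ],
)

```text
clock: 21.45
position: [0.4784, 0.1135, 0.1664]
tool_rot: [3.141, -0.0, -2.994]
force: [-0.3, 0.6, -2.4]
grip_width: 0.0105
finger_force: 40.1
```

```bash
python3 - <<'E'
from m import *
from workcell import grab_frame
import cv2
cv2.imwrite("pics/so.png",grab_frame("side"));cv2.imwrite("pics/to.png",grab_frame("top"))
# have the pots moved? compare bright rims in the top view with the first picture
for n in("top0","to"):
    g=cv2.imread(f"pics/{n}.png")[195:275,300:445];m=(g.min(2)>200).astype(np.uint8)
    k,l,st,c=cv2.connectedComponentsWithStats(m);print(n,[(st[i].tolist(),c[i].round(1).tolist()) for i in range(1,k) if st[i,4]>200])
E
```

```text
top0 [([84, 10, 47, 48, 780], [107.0, 33.7]), ([17, 13, 48, 48, 1205], [40.3, 36.7]), ([94, 28, 20, 19, 299], [102.9, 36.7])]
to [([17, 13, 48, 48, 1270], [40.2, 36.7])]
```

Call:
drive_tool(
  targets=[
    {"dx": 0,"dy": -0.01,"dz": 0.1,"yaw": 0,"fingers": 1},
    {"dx": 0,"dy": 0,"dz": 0.1,"yaw": 0,"fingers": 1},
    {"dx": 0,"dy": 0,"dz": 0.1,"yaw": 0,"fingers": 1},
    {"dx": 0,"dy": 0,"dz": 0.1,"yaw": 0,"fingers": 1},
    {"dx": 0,"dy": 0,"dz": 0.06,"yaw": 0,"fingers": 1},
    {"dx": 0,"dy": 0,"dz": 0,"yaw": 0,"fingers": 1},
  ],
)

```text
clock: 22.15
position: [0.4783, 0.1115, 0.1194]
tool_rot: [-3.141, -0.002, -2.995]
force: [-0.0, -0.9, -2.7]
grip_width: 0.0104
finger_force: 40.1
```

Call:
drive_tool(
  targets=[
    {"dx": 0,"dy": 0,"dz": 0.05,"yaw": 0,"fingers": 1},
    {"dx": 0,"dy": 0,"dz": 0.05,"yaw": 0,"fingers": 1},
    {"dx": 0,"dy": 0,"dz": 0,"yaw": 0,"fingers": 1},
  ],
)

```text
clock: 22.45
position: [0.4786, 0.1116, 0.1099]
tool_rot: [-3.141, -0.001, -2.995]
force: [0.5, -0.5, -2.7]
grip_width: 0.0107
finger_force: 40.1
```

Call:
drive_tool(
  targets=[
    {"dx": 0,"dy": 0,"dz": 0.04,"yaw": 0,"fingers": 1},
    {"dx": 0,"dy": 0,"dz": 0.03,"yaw": 0,"fingers": 1},
    {"dx": 0,"dy": 0,"dz": 0,"yaw": 0,"fingers": 1},
  ],
)

```text
clock: 22.75
position: [0.4789, 0.1119, 0.1031]
tool_rot: [3.141, 0.0, -2.995]
force: [1.3, 0.8, -3.8]
grip_width: 0.0108
finger_force: 40.0
```

Call:
drive_tool(
  targets=[
    {"dx": 0,"dy": 0,"dz": 0.015,"yaw": 0,"fingers": 1},
    {"dx": 0,"dy": 0,"dz": 0,"yaw": 0,"fingers": 1},
  ],
)

```text
clock: 22.95
position: [0.4792, 0.112, 0.1021]
tool_rot: [3.141, 0.001, -2.995]
force: [1.0, 2.6, -1.0]
grip_width: 0.0108
finger_force: 40.4
```

Call:
drive_tool(
  targets=[
    {"dx": 0,"dy": 0,"dz": 0.02,"yaw": 0,"fingers": 1},
    {"dx": 0,"dy": 0,"dz": 0,"yaw": 0,"fingers": 1},
  ],
)

```text
clock: 23.15
position: [0.4797, 0.1122, 0.1014]
tool_rot: [3.141, 0.002, -2.995]
force: [-5.1, 1.9, 29.9]
grip_width: 0.0108
finger_force: 44.0
```

Call:
drive_tool(
  targets=[
    {"dx": 0,"dy": 0,"dz": 0.015,"yaw": 0,"fingers": 1},
    {"dx": 0,"dy": 0,"dz": 0,"yaw": 0,"fingers": 1},
  ],
)

```text
clock: 23.35
position: [0.4804, 0.1124, 0.1007]
tool_rot: [3.141, 0.004, -2.995]
force: [-7.4, 1.0, 46.7]
grip_width: 0.0104
finger_force: 47.1
```

Pressed home with over 30 N, and TCP z matches the home height. Now raise it 12 mm for the rocking.

Call:
drive_tool(
  targets=[
    {"dx": 0,"dy": 0,"dz": 0,"yaw": 0,"fingers": 1},
    {"dx": 0,"dy": 0,"dz": -0.04,"yaw": 0,"fingers": 1},
    {"dx": 0,"dy": 0,"dz": -0.06,"yaw": 0,"fingers": 1},
    {"dx": 0,"dy": 0,"dz": -0.06,"yaw": 0,"fingers": 1},
    {"dx": 0,"dy": 0,"dz": 0,"yaw": 0,"fingers": 0.92},
    {"dx": 0,"dy": 0,"dz": 0,"yaw": 0,"fingers": 0.92},
  ],
  squeeze=20,
)

```text
clock: 23.95
position: [0.4786, 0.1115, 0.1143]
tool_rot: [-3.141, -0.0, -2.995]
force: [0.6, 0.1, -2.0]
grip_width: 0.0105
finger_force: 41.1
```

Call:
drive_tool(
  targets=[
    {"dx": 0,"dy": 0,"dz": 0,"yaw": 0,"fingers": 0.9},
    {"dx": 0,"dy": 0,"dz": 0,"yaw": 0,"fingers": 0.89},
  ],
)

```text
clock: 24.15
position: [0.4786, 0.1116, 0.1141]
tool_rot: [-3.141, -0.001, -2.995]
force: [-0.2, 1.2, -2.6]
grip_width: 0.0107
finger_force: 41.1
```

Call:
drive_tool(
  targets=[
    {"dx": 0,"dy": 0,"dz": 0,"yaw": 0,"fingers": 0.882},
    {"dx": 0,"dy": 0,"dz": 0,"yaw": 0,"fingers": 0.878},
  ],
)

```text
clock: 24.35
position: [0.4787, 0.1116, 0.1143]
tool_rot: [-3.142, -0.0, -2.995]
force: [-0.5, -0.1, -2.7]
grip_width: 0.0107
finger_force: 41.1
```

Call:
drive_tool(
  targets=[
    {"dx": 0,"dy": 0,"dz": 0,"yaw": 0,"fingers": 0.874},
    {"dx": 0,"dy": 0,"dz": 0,"yaw": 0,"fingers": 0.872},
  ],
)

```text
clock: 24.55
position: [0.4788, 0.1116, 0.1144]
tool_rot: [-3.142, -0.0, -2.995]
force: [-0.7, -1.2, -3.4]
grip_width: 0.0111
finger_force: 27.9
```

Call:
drive_tool(
  targets=[
    {"dx": 0,"dy": 0,"dz": 0,"yaw": 0,"fingers": 0.868},
    {"dx": 0,"dy": 0,"dz": 0,"yaw": 0,"fingers": 0.868},
  ],
)

```text
clock: 24.75
position: [0.4788, 0.1116, 0.1144]
tool_rot: [-3.142, -0.0, -2.995]
force: [-0.3, -0.5, -2.6]
grip_width: 0.0113
finger_force: 18.9
```

Call:
drive_tool(
  targets=[
    {"dx": 0,"dy": 0,"dz": 0,"yaw": 0,"fingers": 0.866},
    {"dx": 0.02,"dy": 0,"dz": 0,"yaw": 0,"fingers": 0.866},
    {"dx": 0.02,"dy": 0,"dz": 0,"yaw": 0,"fingers": 0.866},
  ],
)

```text
clock: 25.05
position: [0.4753, 0.1112, 0.1146]
tool_rot: [3.141, 0.001, -2.995]
force: [2.8, 0.1, -0.6]
grip_width: 0.0115
finger_force: 14.7
```

Call:
drive_tool(
  targets=[
    {"dx": 0.015,"dy": 0,"dz": 0,"yaw": 0,"fingers": 0.866},
    {"dx": 0.015,"dy": 0,"dz": 0,"yaw": 0,"fingers": 0.866},
  ],
)

```text
clock: 25.25
position: [0.4721, 0.1107, 0.1146]
tool_rot: [3.141, 0.001, -2.995]
force: [3.8, 0.2, 0.2]
grip_width: 0.0114
finger_force: 14.8
```

```bash
cat > tilt.py <<'E'
import sys,cv2,numpy as np
from workcell import grab_frame
s=grab_frame("side");cv2.imwrite(f"pics/s{sys.argv[1]}.png",s)
a=s.astype(int)[150:225,300:385];m=((a[:,:,2]>a[:,:,0]*1.5)&(a[:,:,2]<140)&(a[:,:,2]>30)).astype(np.uint8)
k,l,st,c=cv2.connectedComponentsWithStats(m)
for i in range(1,k):
    if st[i,4]>60:
        q=np.argwhere(l==i)[:,::-1].astype(np.float32); top=[(x,q[q[:,0]==x,1].min()) for x in np.unique(q[:,0])]
        print(st[i].tolist(),[(int(x),int(y)) for x,y in top][::3])
E
python3 tilt.py p
```

```text
[0, 6, 20, 14, 135] [(0, 14), (3, 14), (6, 13), (9, 12), (12, 11), (15, 10), (18, 6)]
[3, 23, 58, 38, 1106] [(3, 50), (6, 50), (9, 50), (12, 50), (15, 49), (18, 49), (21, 48), (24, 24), (27, 24), (30, 24), (33, 24), (36, 29), (39, 31), (42, 31), (45, 31), (48, 23), (51, 24), (54, 24), (57, 25), (60, 32)]
```

Call:
drive_tool(
  targets=[
    {"dx": 0.015,"dy": 0,"dz": 0,"yaw": 0,"fingers": 0.866},
    {"dx": 0.005,"dy": 0,"dz": 0,"yaw": 0,"fingers": 0.866},
    {"dx": 0,"dy": 0,"dz": 0,"yaw": 0,"fingers": 0.866},
  ],
)

```text
clock: 25.6
position: [0.4699, 0.1104, 0.1144]
tool_rot: [3.142, 0.0, -2.995]
force: [3.4, -0.6, 1.9]
grip_width: 0.0113
finger_force: 14.8
```

```bash
python3 tilt.py q; python3 - <<'E'
import cv2,numpy as np
# bar ends sub-pixel: dark/bright row edges of the bar's upper edge, enlarged columns
for n in("sp","sq"):
    g=cv2.imread(f"pics/{n}.png")[:,:,1].astype(int)
    for c in(326,329,332,350,353,356): print(n,c,g[168:190,c].tolist())
E
```

```text
[0, 6, 20, 14, 136] [(0, 14), (3, 14), (6, 13), (9, 12), (12, 11), (15, 10), (18, 6)]
[3, 22, 59, 39, 1119] [(3, 50), (6, 50), (9, 50), (12, 50), (15, 49), (18, 49), (21, 48), (24, 23), (27, 22), (30, 24), (33, 24), (36, 24), (39, 31), (42, 31), (45, 31), (48, 29), (51, 24), (54, 24), (57, 25), (60, 26)]
sp 326 [138, 137, 138, 138, 134, 85, 54, 37, 32, 31, 32, 31, 33, 38, 90, 166, 142, 98, 81, 71, 61, 54]
sp 329 [138, 138, 138, 138, 133, 85, 56, 41, 33, 32, 32, 34, 33, 33, 68, 151, 129, 78, 60, 57, 52, 35]
sp 332 [138, 132, 130, 130, 126, 82, 55, 40, 31, 31, 31, 32, 33, 31, 32, 32, 34, 33, 31, 31, 33, 33]
sp 350 [142, 143, 143, 145, 143, 120, 64, 34, 32, 31, 31, 33, 33, 34, 33, 36, 51, 47, 33, 27, 30, 30]
sp 353 [104, 119, 121, 135, 139, 118, 63, 36, 32, 32, 30, 32, 32, 34, 37, 72, 131, 122, 106, 79, 71, 60]
sp 356 [115, 115, 114, 115, 113, 92, 48, 33, 31, 31, 33, 31, 32, 34, 34, 61, 134, 144, 145, 145, 144, 145]
sq 326 [138, 138, 138, 134, 99, 64, 48, 34, 32, 33, 33, 33, 33, 49, 117, 169, 143, 103, 90, 86, 70, 66]
sq 329 [138, 138, 138, 136, 123, 78, 49, 35, 34, 33, 32, 34, 32, 44, 103, 162, 118, 73, 63, 59, 37, 30]
sq 332 [138, 132, 130, 130, 126, 81, 53, 37, 31, 32, 32, 32, 32, 32, 36, 40, 34, 30, 30, 33, 34, 31]
sq 350 [142, 142, 144, 145, 145, 130, 70, 35, 30, 31, 32, 32, 32, 34, 32, 33, 37, 37, 32, 30, 31, 28]
sq 353 [104, 119, 121, 135, 140, 136, 80, 41, 31, 32, 32, 31, 32, 33, 34, 49, 107, 123, 88, 71, 59, 47]
sq 356 [114, 114, 115, 114, 114, 98, 60, 35, 32, 33, 33, 31, 32, 34, 33, 50, 113, 139, 144, 145, 145, 144]
```

```bash
python3 - <<'E'
from m import *
c=camera_info("side");W=np.linalg.inv(np.array(c["T"]))
def pr(p):
    q=W[:3,:3]@p+W[:3,3];return np.array([c["cx"]+c["fx"]*q[0]/-q[2],c["cy"]-c["fy"]*q[1]/-q[2]])
u=np.array([.989,.147,0]);z=np.array([0,0,1.])
for t in(0,2,3,4,5,6,7):
    a=np.radians(t);d=u*np.cos(a)+z*np.sin(a);p=np.array([.472,.118,.122])
    A,B=pr(p+.04*d),pr(p-.04*d);print(t,((B-A)[1]/(B-A)[0]*30).round(2),A.round(0),B.round(0))
E
```

```text
0 -0.8 [322. 184.] [360. 183.]
2 0.19 [322. 184.] [360. 184.]
3 0.69 [322. 183.] [360. 184.]
4 1.18 [322. 183.] [360. 185.]
5 1.68 [322. 183.] [360. 185.]
6 2.18 [322. 183.] [360. 185.]
7 2.68 [322. 182.] [360. 186.]
```

Slope of 1.7 px over 30 px means a tilt of about 5°, held. Back upright now and lower home.

Call:
drive_tool(
  targets=[
    {"dx": -0.03,"dy": 0,"dz": 0,"yaw": 0,"fingers": 0.866},
    {"dx": -0.03,"dy": 0,"dz": 0,"yaw": 0,"fingers": 0.866},
    {"dx": -0.03,"dy": 0,"dz": 0,"yaw": 0,"fingers": 0.866},
    {"dx": 0,"dy": 0,"dz": 0.04,"yaw": 0,"fingers": 0.866},
    {"dx": 0,"dy": 0,"dz": 0.04,"yaw": 0,"fingers": 0.866},
    {"dx": 0,"dy": 0,"dz": 0.03,"yaw": 0,"fingers": 0.866},
    {"dx": 0,"dy": 0,"dz": 0,"yaw": 0,"fingers": 0.866},
  ],
)

```text
clock: 26.35
position: [0.4784, 0.1116, 0.1028]
tool_rot: [-3.141, -0.001, -2.995]
force: [-1.3, 0.7, -2.4]
grip_width: 0.0114
finger_force: 14.3
```

Call:
drive_tool(
  targets=[
    {"dx": 0,"dy": 0,"dz": 0.02,"yaw": 0,"fingers": 0.866},
    {"dx": 0,"dy": 0,"dz": 0,"yaw": 0,"fingers": 0.866},
  ],
)

```text
clock: 26.55
position: [0.479, 0.1119, 0.1015]
tool_rot: [3.141, 0.001, -2.995]
force: [-0.8, 1.1, -2.4]
grip_width: 0.0113
finger_force: 14.4
```

Call:
drive_tool(
  targets=[
    {"dx": 0,"dy": 0,"dz": 0.015,"yaw": 0,"fingers": 0.866},
    {"dx": 0,"dy": 0,"dz": 0,"yaw": 0,"fingers": 0.866},
  ],
)

```text
clock: 26.75
position: [0.4797, 0.1121, 0.1007]
tool_rot: [3.141, 0.002, -2.995]
force: [-1.1, 1.5, 11.9]
grip_width: 0.0113
finger_force: 16.2
```

Call:
drive_tool(
  targets=[
    {"dx": 0,"dy": 0,"dz": 0.015,"yaw": 0,"fingers": 0.866},
    {"dx": 0,"dy": 0,"dz": 0,"yaw": 0,"fingers": 0.866},
  ],
)

```text
clock: 26.95
position: [0.4801, 0.1122, 0.0996]
tool_rot: [3.141, 0.003, -2.995]
force: [-1.6, 0.8, 19.2]
grip_width: 0.0116
finger_force: 17.7
```

Call:
drive_tool(
  targets=[
    {"dx": 0,"dy": 0,"dz": -0.015,"yaw": 0,"fingers": 0.866},
    {"dx": 0,"dy": 0,"dz": 0,"yaw": 0,"fingers": 0.85},
    {"dx": 0,"dy": 0,"dz": 0,"yaw": 0,"fingers": 0.8},
    {"dx": 0,"dy": 0,"dz": 0,"yaw": 0,"fingers": 0.5},
    {"dx": 0,"dy": 0,"dz": 0,"yaw": 0,"fingers": 0.3},
    {"dx": 0,"dy": 0,"dz": 0,"yaw": 0,"fingers": 0.1},
    {"dx": 0,"dy": 0,"dz": 0,"yaw": 0,"fingers": 0},
    {"dx": 0,"dy": 0,"dz": -0.2,"yaw": 0,"fingers": 0},
    {"dx": 0,"dy": 0,"dz": -0.3,"yaw": 0,"fingers": 0},
    {"dx": 0,"dy": 0,"dz": -0.4,"yaw": 0,"fingers": 0},
    {"dx": 0,"dy": 0.4,"dz": 0,"yaw": 0,"fingers": 0},
    {"dx": 0,"dy": 0.4,"dz": 0,"yaw": 0,"fingers": 0},
    {"dx": 0,"dy": 0.4,"dz": 0,"yaw": 0,"fingers": 0},
    {"dx": 0,"dy": 0.4,"dz": 0,"yaw": 0,"fingers": 0},
    {"dx": 0,"dy": 0.3,"dz": 0,"yaw": 0,"fingers": 0},
    {"dx": 0,"dy": 0.3,"dz": 0,"yaw": 0,"fingers": 0},
    {"dx": 0,"dy": 0,"dz": 0,"yaw": 0,"fingers": 0},
  ],
)

```text
clock: 28.65
position: [0.4451, 0.3333, 0.1897]
tool_rot: [3.14, -0.0, -2.99]
force: [0.2, 0.1, 0.4]
grip_width: 0.0851
finger_force: 0.0
```

```bash
python3 tilt.py r; python3 - <<'E'
from m import *
from workcell import grab_frame
t=grab_frame("top");cv2.imwrite("pics/tr.png",t)
a=t.astype(int)
# wide pot's rim corners showing around the collar, and stopper's brown blob, in the top view
for name,m in(("white",a.min(2)>185),("brown",(a[:,:,2]>a[:,:,0]*1.35)&(a[:,:,2]<115))):
    m=m.astype(np.uint8);w=np.zeros_like(m);w[195:265,375:440]=1;m&=w
    p=np.argwhere(m)[:,::-1];print(name,len(p),p.min(0),p.max(0),p.mean(0).round(1)) if len(p) else print(name,0)
    if len(p): print(cv2.minEnclosingCircle(p.astype(np.float32)))
# side: bar lower/upper edge
g=cv2.imread("pics/sr.png")
for c in(322,326,330,334,338,342,346,350,354,358): print(c,g[168:200,c,1].tolist())
c=camera_info("side")
E
```

```text
[0, 6, 20, 14, 134] [(0, 14), (3, 14), (6, 13), (9, 12), (12, 11), (15, 10), (18, 6)]
[3, 29, 55, 32, 969] [(3, 50), (6, 50), (9, 50), (12, 50), (15, 49), (18, 49), (21, 30), (24, 30), (27, 31), (30, 30), (33, 29), (36, 29), (39, 29), (42, 34), (45, 35), (48, 35), (51, 35), (54, 34), (57, 30)]
white 178 [384 205] [431 242] [402.1 223. ]
((407.3721008300781, 228.0465087890625), 24.14167022705078)
brown 1984 [375 195] [429 264] [403.7 230.7]
((394.89080810546875, 229.12635803222656), 36.845211029052734)
322 [125, 136, 139, 138, 140, 139, 139, 139, 139, 138, 139, 141, 90, 55, 39, 32, 31, 33, 33, 33, 45, 106, 173, 181, 181, 180, 178, 172, 154, 101, 63, 46]
326 [138, 139, 139, 138, 138, 140, 139, 139, 138, 139, 139, 133, 85, 53, 36, 31, 31, 30, 33, 33, 48, 110, 145, 94, 65, 63, 59, 38, 31, 35, 57, 61]
330 [134, 137, 137, 138, 138, 138, 138, 138, 138, 139, 136, 112, 74, 50, 35, 33, 32, 33, 33, 33, 33, 33, 33, 33, 31, 30, 34, 34, 36, 56, 60, 60]
334 [146, 141, 139, 139, 138, 137, 133, 135, 138, 138, 136, 111, 71, 50, 34, 32, 32, 32, 33, 32, 33, 34, 32, 32, 31, 34, 32, 32, 34, 56, 61, 61]
33
[... 151 characters left out ...]
95, 95, 95, 95, 96, 95, 95, 96, 95, 95, 95, 92, 86, 78, 51, 35, 34, 33, 33, 33, 32, 34, 32, 31, 32, 33, 32, 35, 57, 62, 63]
346 [27, 28, 28, 28, 29, 27, 30, 28, 26, 28, 27, 27, 39, 86, 94, 89, 51, 35, 34, 32, 34, 34, 33, 31, 32, 32, 33, 32, 34, 57, 61, 62]
350 [27, 28, 26, 27, 28, 30, 44, 32, 26, 27, 26, 28, 50, 87, 92, 80, 46, 33, 33, 34, 58, 126, 104, 79, 69, 66, 64, 40, 34, 59, 61, 64]
354 [73, 72, 72, 72, 72, 73, 75, 74, 72, 72, 72, 76, 84, 91, 89, 63, 38, 31, 34, 36, 67, 132, 141, 141, 140, 139, 140, 141, 140, 139, 141, 142]
358 [115, 115, 114, 115, 114, 114, 116, 114, 104, 120, 123, 133, 128, 119, 117, 119, 126, 128, 127, 130, 140, 145, 145, 144, 143, 144, 142, 141, 143, 144, 142, 140]
```

The stopper is home: the bar is level within about 1°, its height matches home, and the pot hasn't moved. The robot is clear, so I'm handing in.

```bash
python3 -c "
from workcell import workorder;print(workorder.job_done())"
```

```text
the job is handed in; nothing more can be done
None
```

The job is handed in at 28.7 s of the 64 s limit, verdict not shown: the stopper was stood up, pressed home (30–47 N), rocked about 5° and reseated in the wide pot, after one roughly 30 mm drop onto the worktop during the first attempt to stand it up.

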